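Clamp a spice jar in the jar vise with its ratchet knob

TASK

The cap of the spice jar is stuck, so fix the jar in the jar vise for opening: stand it upright between the open jaws and let go, then turn the vise's black ratchet knob clockwise (seen from above) until it has tightened the jaws on the jar and you feel the knob slip and click. Stop at the first click, because each further one squeezes the glass harder and could crack it; let go of the knob, and leave the tin and the mug where they are.

Things in the scene. Friction and masses are not known exactly. Their poses are not given: they have to be found in the camera images.
- spice_jar: the loose spice jar: upright glass cylinder 41 mm in diameter, 105 mm tall, with a dark cap over its top 21 mm (same diameter), about 0.11 kg; the only spice jar here, standing on the worktop. Origin: centre of its underside, z up
- jar_vise: grey jar vise, screwed down: base plate 100 x 225 mm, 10 mm thick, long along its own y; at its -y end a drive housing (70 x 80 mm, top at 70 mm) with the knob, at its +y end the fixed jaw, between them the moving jaw, sliding along y. Origin: on the worktop, under the centre of the base plate; z up
- fixed_jaw: fixed jaw of the vise: aluminium block with two dark rubber pads that form an upright V (120 degrees) open towards the vise's -y; jaw top at 56 mm over the worktop. Origin: on the worktop level, under the axis of a jar that touches both pads; axes as the vise
- pocket (a point): point on the top of the vise's base plate (10 mm over the worktop) where the centre of the jar's underside is when the jar touches both pads of the fixed jaw; axes as the vise. Set the jar down 2 to 5 mm from here towards the vise's -y, to clear both jaws; the moving jaw then pushes it home
- knob_grip (a point): point on the upright axis of the ratchet knob at the height to grip it, 102 mm over the worktop; fixed to the vise, axes as the vise. The knob is a fluted black cylinder 38 mm in diameter, from 80 to 116 mm over the worktop, with an orange top; its axis is 120 mm from the jar's place. It turns endlessly; regrasp as often as needed
- tin: bystander: red food tin 75 mm in diameter, 58 mm tall, loose. Origin: centre of its underside
- cup: bystander: speckled white mug 107 mm tall, 90 mm across, loose, with a handle. Origin: centre of its underside
- housing_front (a point): fixed point on the housing's front face, 35 mm high, where the moving jaw's two rods come out (flat jaw 46 mm wide, top at 57 mm). Its start varies and is not told: it must still travel 7 to 22 mm until it pinches a jar that touches the fixed jaw; the pinch has to be felt. The knob turned clockwise moves it 6 mm per radian towards the vise's +y
- collar (a point): fixed point on the knob's axis, on top (78 mm) of the steel collar 48 mm wide under the knob, which stops turning when the knob slips. Knob torque: 0.15 N m dry friction, either way, plus 0.006 N m per N of squeeze. At 0.23 N m (13 N; within 0.2 rad of the pinch) it slips, a click each 0.35 rad; each click adds about 5 N. The squeeze stays when let go

How it is judged:
By the outcome, as a careful person would: the job done as asked, in the order asked, and still so for the second after the job is handed in, with the robot touching nothing.
It also fails if it takes over 69 s, if anything falls off the work surface, if the arm or the gripper's body presses on something with over 40 N, if the wrist force passes 120 N, or if a joint passes its speed limit or range.

ROBOT

A 7-joint arm with a two-finger parallel gripper is mounted at the origin on a cart in front of the work surface, level with it; the furniture and walls round the work are solid. World frame = base frame: x ahead of the robot, y to its left, z up, the work surface at z = 0. Lengths are in m, angles in rad, forces in N, time in s.
With the tool pointing down it reaches from about 0.4 to 0.85 m from the base axis. Payload 10.4 kg.
Tool frame: the origin (TCP) lies at the very end of the fingers, on their centre line; the grasp point (between the pads) lies 19 mm behind it (r.pinch_z is the distance from the TCP to the grasp point, in m); z points along the fingers, y is the direction in which the jaws open and shut (so a half turn about z gives the same grasp; the last joint's range is limited). The gripper opens to 85 mm and grips with 20 to 120 N. Pads are 22 mm wide; open, the fingers measure 114 mm over their backs; the gripper's body (76 mm by 85 mm) begins 54 mm behind the grasp point. The pads swing forward as they close: fully open they stand 13 mm farther back than shut.
Start: joints at [1.21, 0.332, -0.065, 1.46, 0.022, 1.35, -0.088], TCP at [0.207, -0.59, 0.231] pointing down, gripper open.
Joint ranges: [-2.6, 2.6], [-0.5, 2.12], [-1.47, 1.34], [0.16, 2.42], [-1.27, 4.41], [0.06, 2.06], [-2.6, 2.6]. Speed limits (rad/s): [2.22, 2.22, 2.79, 2.79, 3.14, 3.14, 3.14].

INTERFACE

Orientations are given as [roll, pitch, yaw] about the fixed x, y, z axes, in that order (R = Rz(yaw) Ry(pitch) Rx(roll)).
In Python, from cell import state, snapshot, camera_info, r gives the robot as it stands.
- The arm moves only by the shell command python3 -m inch 'ROWS' [OPENING] [FORCE]. ROWS is text: rows parted by semicolons, each of 4 numbers parted by spaces: the shift along the tool's x, y, z in cm, then the turn about the tool's z in degrees. A call has 1 to 20 rows; each row shifts and turns the pose as measured when the row begins, along the tool's axes as they then stand; what a row does not reach is not made up. A row lasts 1/8 s, in which the tool goes at most 62.5 mm and 10.7 degrees, less where a joint would pass 70% of its speed; a pose out of reach is approached as far as the arm can. A call is refused whole if a number of a shift passes 6.25 or a number of a turn 10.7, either way. A call with a gripper value outside its range is refused whole. OPENING is the opening, from 0 (shut) to 1 (fully open), set as the call begins (- or left out, the last holds). The fingers move at their own pace and stop on an object; FORCE is the grip in N (left out, the last holds). Time passes only in rows, so rows that do not move let the fingers close. It gives the time, the measured TCP pose, the force and the opening at its end, in the units of the state.
- state(): the state, without advancing time (a new reading comes with each control period).
- snapshot(name): name is "scene" or "top"; returns the picture (480x640x3 uint8, blue, green, red); there is no depth.
- camera_info(name): a dict with "fx", "fy", "cx", "cy" (pixels), "dist_coeffs" ([k1, k2, p1, p2, k3] as OpenCV has them; the pictures are not rectified), "R" (3x3) and "t" (3): a world point X has camera coordinates R X + t. Camera axes: x right, y down, z forward; pixel columns grow to the right and rows downward; lengths in m; the calibration is good to about 2 mm. A picture is of the moment at which its call begins. camera_info takes no time and is no camera call.
- r.job_done(): hands the job in, once; it reports no verdict.
The state is a dict: "t": time; "joint_pos": joint angles; "joint_velocities": joint speeds; "joint_torque": joint torques, N m; "ee_pos": TCP position; "eef_rot": TCP orientation; "contact_force": force on the tool from outside, world axes, zero at the start; "torque": the same for the moment, N m; "opening": finger opening in m.
Only numpy, scipy, OpenCV 4.12 (cv2) and the standard library are available. Lean on these libraries where they do the work, as an engineer would, in place of code of your own. Each camera call takes 0.05 s, during which the arm holds its last target.

## Working session

There is one attempt and no reset: what is moved stays moved. The work goes in short steps, Python scripts to look and compute and a shell command to move; the robot and the scene stay as the last step left them, time stands still between calls to the robot, and variables do not carry over. Pictures are saved under pics/ and viewed, and the job is handed in when it is done.

```bash
ls; mkdir -p pics; python3 - <<'E'
from cell import state, snapshot, camera_info, r
import cv2
for n in ("scene","top"):
    cv2.imwrite(f"pics/{n}0.png",snapshot(n)); print(n,camera_info(n))
print(state(), r.pinch_z)
E
```

```text
pics
scene {'fx': 615.4727010900039, 'fy': 615.4727010900039, 'cx': 323.3385207627228, 'cy': 228.8340926577629, 'dist_coeffs': array([-0.18822669,  0.        ,  0.        ,  0.        ,  0.        ]), 'R': array([[-0.87353799, -0.48669006, -0.00801054],
       [-0.21081917,  0.39312067, -0.89499241],
       [ 0.43873302, -0.7801211 , -0.44600943]]), 't': array([0.43177397, 0.17233249, 1.40980696])}
top {'fx': 594.0278924984555, 'fy': 594.0278924984555, 'cx': 321.23071010364936, 'cy': 231.47007439413167, 'dist_coeffs': array([-0.06813736,  0.        ,  0.        ,  0.        ,  0.        ]), 'R': array([[ 0.00299111, -0.99996129, -0.00827487],
       [-0.99083395, -0.00184606, -0.13507283],
       [ 0.13505233,  0.00860304, -0.99080112]]), 't': array([0.00713435, 0.50447342, 1.42541443])}
{'t': 0.1, 'joint_pos': array([ 1.2104181 ,  0.33277683, -0.06468145,  1.46086589,  0.02158771,
        1.34990859, -0.08848511]), 'joint_velocities': array([ 0.00068415, -0.00193525, -0.00026803, -0.00312387,  0.00147183,
        0.00029409,  0.00093656]), 'joint_torque': array([ 3.14516030e-03, -6.26745629e+01,  5.02317958e-02, -3.92429924e+01,
        1.63485634e-02,  7.02651712e-03,  4.19568516e-05]), 'ee_pos': array([ 0.20699634, -0.58936385,  0.23061125]), 'eef_rot': array([-3.14032986e+00,  5.26837995e-05,  3.37792303e-01]), 'contact_force': array([-0.30936204,  0.08124799, -0.22287598]), 'torque': array([0.05993792, 0.02103513, 0.0004792 ]), 'opening': 0.0852537034854855} 0.0187
```

View pics/scene0.png

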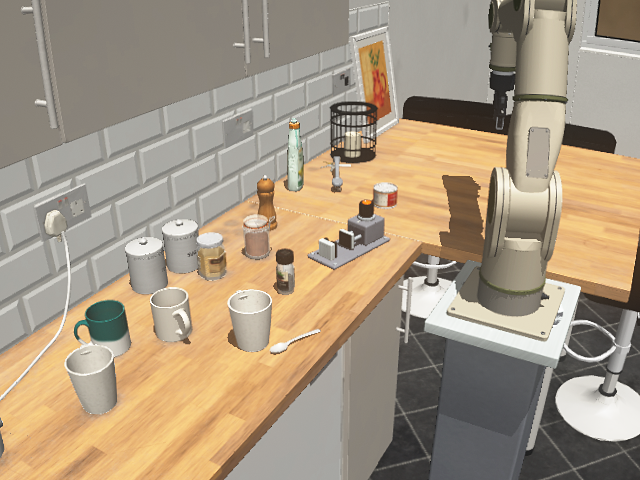

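View pics/top0.png

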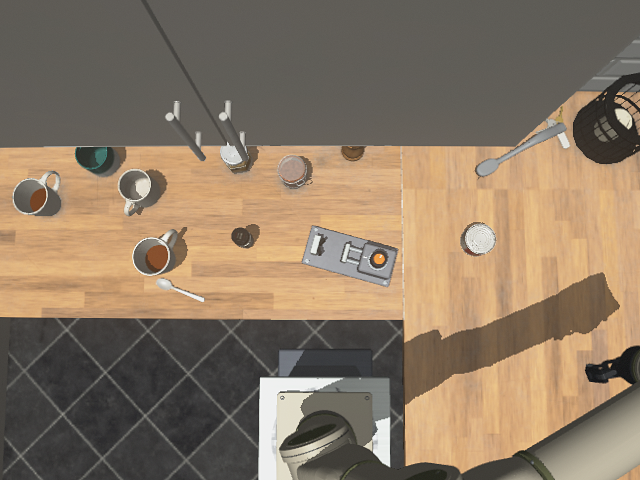

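```bash
cat > h.py <<'E'
import numpy as np, cv2
from cell import state, snapshot, camera_info, r
def ray(n,uv):
    c=camera_info(n);K=np.array([[c['fx'],0,c['cx']],[0,c['fy'],c['cy']],[0,0,1]])
    p=cv2.undistortPoints(np.array([[uv]],float),K,np.array(c['dist_coeffs']))[0,0]
    R=np.array(c['R']);return -R.T@c['t'], R.T@np.array([p[0],p[1],1])
def onz(n,uv,z):
    o,d=ray(n,uv);return o+d*(z-o[2])/d[2]
def proj(n,X):
    c=camera_info(n);K=np.array([[c['fx'],0,c['cx']],[0,c['fy'],c['cy']],[0,0,1]])
    return cv2.projectPoints(np.array([X],float),cv2.Rodrigues(np.array(c['R']))[0],np.array(c['t']),K,np.array(c['dist_coeffs']))[0][0,0]
E
python3 - <<'E'
import cv2
a=cv2.imread('pics/top0.png');b=cv2.imread('pics/scene0.png')
cv2.imwrite('pics/t1.png',cv2.resize(a[210:300,220:410],None,fx=4,fy=4,interpolation=cv2.INTER_CUBIC))
cv2.imwrite('pics/s1.png',cv2.resize(b[180:305,260:400],None,fx=4,fy=4,interpolation=cv2.INTER_CUBIC))
E
```

```text
(no output)
```

View pics/t1.png

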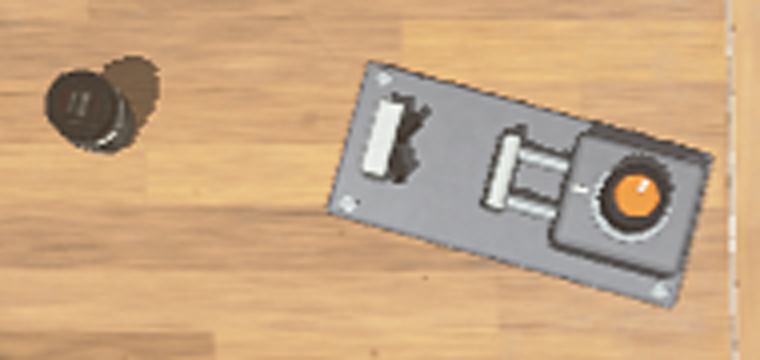

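View pics/s1.png

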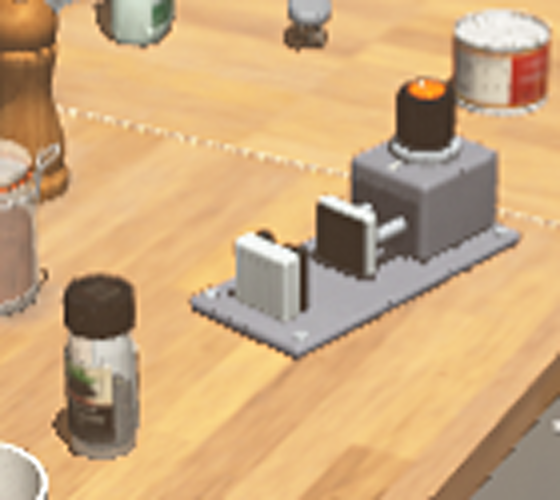

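```bash
cat > m.py <<'E'
from h import *
import sys
def meas(top,scene,verbose=True):
    out={}
    hsv=cv2.cvtColor(top,cv2.COLOR_BGR2HSV)
    # orange knob
    for n,im in (("top",top),("scene",scene)):
        h=cv2.cvtColor(im,cv2.COLOR_BGR2HSV)
        m=((h[...,0]>5)&(h[...,0]<20)&(h[...,1]>190)&(h[...,2]>190)).astype(np.uint8)
        if n=="top": m[:, :350]=0; m[:240]=0;m[290:]=0;m[:,400:]=0
        else: m[:190]=0;m[215:]=0;m[:,:350]=0;m[:,380:]=0
        ys,xs=np.nonzero(m); uv=(xs.mean(),ys.mean()); print(n,'orange',len(xs),uv,onz(n,uv,.116))
    return out
if __name__=="__main__":
    t=cv2.imread('pics/top0.png');s=cv2.imread('pics/scene0.png')
    meas(t,s)
    h=cv2.cvtColor(t,cv2.COLOR_BGR2HSV)
    m=((h[...,1]<60)).astype(np.uint8)*255
    roi=np.zeros_like(m);roi[215:295,295:402]=m[215:295,295:402]
    roi=cv2.morphologyEx(roi,cv2.MORPH_CLOSE,np.ones((5,5)))
    cs=max(cv2.findContours(roi,0,1)[0],key=cv2.contourArea)
    print(cv2.contourArea(cs)); 
    pts=np.array([onz("top",p[0].astype(float),.010)[:2] for p in cs])
    rect=cv2.minAreaRect((pts*1000).astype(np.float32));print(rect);print(cv2.boxPoints(rect))
    for uv in [(369,62),(713,155),(675,307),(330,212)]:
        p=((uv[0]+.5)/4-.5+220,(uv[1]+.5)/4-.5+210);print(onz("top",p,.010))
    # jar cap: dark mask
    m=(h[...,2]<75).astype(np.uint8);q=np.zeros_like(m);q[220:255,228:262]=m[220:255,228:262]
    c=max(cv2.findContours(q,0,1)[0],key=cv2.contourArea);print('cap',cv2.minEnclosingCircle(c),cv2.fitEllipse(c))
    for uv in [(242,236.5)]: print(onz("top",uv,.105))
    print([onz("top",((u+.5)/4-.5+220,(v+.5)/4-.5+210),.105) for u,v in [(83,105)]])
    # scene jar: bottom center & cap top center
    f=lambda u,v:((u+.5)/4-.5+260,(v+.5)/4-.5+180)
    print('capTop',onz("scene",f(98,290),.105),'L/R cap mid',onz("scene",f(99,317),.0945),'bottom',onz("scene",f(101,441),0))
E
python3 m.py
```

```text
top orange 0 (np.float64(nan), np.float64(nan)) [nan nan nan]
scene orange 27 (np.float64(366.4074074074074), np.float64(202.11111111111111)) [ 0.43096726 -0.12504934  0.116     ]
3458.0
((447.597412109375, -62.28033447265625), (223.5450897216797, 99.63126373291016), 74.57682800292969)
[[ 369.85028  -156.77945 ]
 [ 465.89362  -183.27599 ]
 [ 525.34454    32.21878 ]
 [ 429.3012     58.715317]]
[0.52374272 0.03203203 0.01      ]
[ 0.46564962 -0.18233704  0.01      ]
[ 0.3712774  -0.15759767  0.01      ]
[0.42963062 0.05575959 0.01      ]
cap ((245.5, 239.0), 5.590270042419434) ((248.50050354003906, 240.8787384033203), (3.9258298873901367, 7.8108320236206055), 28.294204711914062)
[0.48258866 0.1931012  0.105     ]
[array([0.48405516, 0.19694878, 0.105     ])]
capTop [0.48648835 0.1985455  0.105     ] L/R cap mid [0.47926037 0.20960831 0.0945    ] bottom [0.49022907 0.19670824 0.        ]m.py:12: RuntimeWarning: Mean of empty slice.
  ys,xs=np.nonzero(m); uv=(xs.mean(),ys.mean()); print(n,'orange',len(xs),uv,onz(n,uv,.116))
  ret = ret.dtype.type(ret / rcount)
```

```bash
python3 - <<'E'
from h import *
t=cv2.imread('pics/top0.png');s=cv2.imread('pics/scene0.png')
h=cv2.cvtColor(t,cv2.COLOR_BGR2HSV)
print(t[259,379],h[259,379])
m=((h[...,0]>3)&(h[...,0]<20)&(h[...,1]>170)&(h[...,2]>150)).astype(np.uint8)
ys,xs=np.nonzero(m[245:275,365:395]);uv=(xs.mean()+365,ys.mean()+245);print('orange',len(xs),uv,onz('top',uv,.116))
# dark knob in top (cap + wall): hull circle
g=h[...,2]
print(g[226:252,229:258])
gs=cv2.cvtColor(s,cv2.COLOR_BGR2HSV)
q=np.zeros(g.shape,np.uint8);q[245:266,272:300]=(gs[245:266,272:300,2]<80)
c=max(cv2.findContours(q,0,1)[0],key=cv2.contourArea);print('scene cap',cv2.boundingRect(c))
c=c[:,0]
for y in range(247,266): 
    xx=np.nonzero(q[y])[0]; print(y,(xx.min(),xx.max()) if len(xx) else None)
E
```

```text
[ 73 159 238] [ 16 177 238]
orange 73 (np.float64(378.6164383561644), np.float64(258.8082191780822)) [ 0.42999372 -0.12475213  0.116     ]
[[203 201 197 196 193 192 193 195 202 205 205 207 203 198 199 199 189 104
  108 112 114 115 115 116 116 118 118 116 112]
 [206 205 206 204 208 212 216 221 217 175 142 144 141 183 220 219 208 114
  117 118 119 118 119 118 118 119 119 120 117]
 [203 202 203 203 210 203 127 125  63  67  69  71  70  67  80 134 116 119
  118 115 117 116 118 118 118 120 121 119 118]
 [203 206 206 209 207 123  67  73  75  77  76  77  76  75  76  76  86 107
  120 119 119 118 120 120 119 121 119 121 121]
 [215 215 219 217 129  68  73  78  77  81  77  77  77  78  77  76  76  79
  107 117 117 122 123 122 120 119 120 120 119]
 [217 218 219 173  66  76  77  76  77  77  77  81  79  76  78  78  77  79
   85 110 121 121 121 119 118 121 122 122 123]
 [214 216 213  98  76  78  79  87  79  80  80  79  78  80  77  78  77  79
   76  95 127 117 119 117 117 118 117 118 118]
 [204 206 164  68  77  78  78  89  82 107  86  93 116  94  77  81  79  81
   76  76 101 101 124 124 123 124 123 12
[... 2075 characters left out ...]
28 229 227 228 227 227 228 227 229 227 227 224 224 222 222 224
  226 227 227 227 225 225 223 222 221 222 228]]
scene cap (276, 250, 17, 15)
247 None
248 None
249 None
250 (np.int64(280), np.int64(289))
251 (np.int64(278), np.int64(291))
252 (np.int64(277), np.int64(291))
253 (np.int64(276), np.int64(291))
254 (np.int64(276), np.int64(292))
255 (np.int64(276), np.int64(292))
256 (np.int64(276), np.int64(292))
257 (np.int64(276), np.int64(292))
258 (np.int64(276), np.int64(292))
259 (np.int64(276), np.int64(292))
260 (np.int64(276), np.int64(292))
261 (np.int64(277), np.int64(292))
262 (np.int64(278), np.int64(291))
263 (np.int64(279), np.int64(289))
264 (np.int64(285), np.int64(285))
265 None
```

```bash
python3 - <<'E'
from h import *
print(onz('top',(240.0,236.1),.105), onz('scene',(284.1,257),.0945))
# knob dark in scene and top checks
t=cv2.imread('pics/top0.png');h=cv2.cvtColor(t,cv2.COLOR_BGR2HSV)
print(h[246:274,366:394,2])
y=np.array([.266,.964]);y/=np.linalg.norm(y);x=np.array([y[1],-y[0]])
c=np.array([.4476,-.0623])
k=np.array([.4302,-.1249]);print('knob in vise',(k-c)@x,(k-c)@y,'pocket',k+.12*y, np.degrees(np.arctan2(-y[0],y[1])))
pk=np.r_[k+.12*y,.056]
# fixed jaw V points and moving jaw
f=lambda u,v:((u+.5)/4-.5+220,(v+.5)/4-.5+210)
for n,uv in [('Vtop',(428,110)),('Vbot',(410,182)),('Vapex',(397,140)),('jawBackTop',(378,98)),('jawBackBot',(364,175)),('mjTop',(520,135)),('mjBot',(500,209)),('mjTopL',(497,133)),('mjBotL',(480,205))]:
    p=onz('top',f(*uv),.056)[:2]; print(n,p,'vise',(p-c)@x*1e3,(p-c)@y*1e3)
E
```

```text
[0.48352247 0.19781833 0.105     ] [0.48457509 0.20240398 0.0945    ]
[[160 161 160 162 165 163 157 148 136 129 122 107  91  84  92  98  96  97
   97  94  91  90 100 107  86 164 235 231]
 [162 161 160 160 159 160 163 162 161 160 156 147 139 128 123 106  92  89
   92  96  96  97  95  93  90  86  83  94]
 [163 159 159 159 158 158 159 160 162 163 165 148 117 143 111 147 137 128
  120 100  89  90  96  94  95  96  94  91]
 [160 160 159 158 157 157 161 163 163 146  88  92  93  95  93  94  92 112
  149 143 137 132 113  87  82  96 112 113]
 [161 159 159 157 158 158 161 163 145  91  97  94  97  90  89  95  95  94
  120 164 159 154 145 140 136 129 111 101]
 [163 161 160 160 159 161 154 128 106  99  82  69  72  73  70  72  83  92
   93  91 117 164 162 161 155 148 142 141]
 [165 161 161 160 161 163 146  94  77  70  77  74  74  74  76  75  72  72
   85  94 120 163 160 159 158 161 163 164]
 [164 163 163 153 163 206 146  63  75  75  80  96 109 116 114  79  74  74
   75  86  94 118 162 159 158 160 159 162]
 [164 161 153 157 198 153  63  74  74 111 209 253 250 250 245 194 111  74
   74  81  91 120 16
[... 2325 characters left out ...]
-0.00922301] -15.425970372018067
Vtop [ 0.48772086 -0.00490846] vise 23.409750410049426 65.99587681297862
Vbot [0.44402009 0.00584633] vise -21.577399692020673 64.73912277282453
Vapex [0.46944166 0.0137604 ] vise 0.8232679177843862 79.13004898431565
jawBackTop [0.49497702 0.02534188] vise 22.358127236024036 97.08653489135239
jawBackBot [0.44819032 0.03356018] vise -24.92908954783869 92.56383378541233
mjTop [ 0.47262419 -0.06043847] vise 23.627535687678073 8.450726876810187
mjBot [ 0.42784415 -0.0482776 ] vise -22.77400912474063 8.262320006859875
mjTopL [ 0.47381231 -0.04656599] vise 21.082875466534496 22.13948066351276
mjBotL [ 0.43022986 -0.03626376] vise -23.66983741870891 20.4779479081361
```

```bash
python3 - <<'E'
from h import *
for z in (.4,.5,.6,.7):
    p=onz('top',(200,146.5),z);print(z,p,proj('scene',p),proj('scene',p+[0,.2,0]))
y=np.array([.266,.964]);y/=np.linalg.norm(y)
p=np.array([.4302,-.1249])+y*.1165;print('place',p)
E
```

```text
0.4 [0.61572392 0.23405146 0.4       ] [220.30967666 125.6845839 ] [156.61750178 153.50035628]
0.5 [0.5871815  0.21200162 0.5       ] [234.11949347  79.32198451] [169.992206   101.62253067]
0.6 [0.55863908 0.18995177 0.6       ] [248.88181803  31.01014919] [184.72927655  46.93822825]
0.7 [0.53009666 0.16790193 0.7       ] [264.56675009 -18.87570968] [200.8675161 -10.0920443]
place [ 0.46118819 -0.01259692]
```

```bash
python3 -m inch '4.7 -2.6 0 0;4.7 -2.6 0 0;4.7 -2.6 0 0;4.7 -2.6 0 0;4.7 -2.6 0 0;4.7 -2.6 0 0'; python3 -c "
from h import *
print(state()['joint_pos'])"
```

```text
t: 0.85
ee_pos: [0.4233, -0.3447, 0.2277]
eef_rot: [-3.137, 0.003, 0.329]
contact_force: [-0.1, -1.2, -0.1]
opening: 0.0854
[ 0.84534601  0.17963207 -0.27633129  1.6615446   0.05021992  1.31280565
 -0.68196058]
```

```bash
python3 -m inch '0 0 0 -9.3;0 0 0 -9.3;0 0 0 -9.3;0 0 0 -9.3;0 0 0 -9.3;0 0 0 -9.3;5.4 -0.86 0 0;5.4 -0.86 0 0;5.4 -0.86 0 0;5.4 -0.86 0 0;5.4 -0.86 0 0;5.4 -0.86 0 0;5.4 -0.86 0 0;5.4 -0.86 0 0;5.4 -0.86 0 0;5.4 -0.86 0 0;0 0 0 0;0 0 0 0'; python3 - <<'E'
from h import *
s=state();print(s['joint_pos'],s['ee_pos'],s['eef_rot'],s['contact_force'])
for n in('top','scene'):cv2.imwrite(f'pics/{n}1.png',snapshot(n))
a=cv2.imread('pics/scene1.png');cv2.imwrite('pics/s2.png',cv2.resize(a[120:300,200:400],None,fx=3,fy=3))
E
```

```text
t: 3.1
ee_pos: [0.4622, 0.223, 0.2265]
eef_rot: [-3.13, -0.005, 1.342]
contact_force: [-0.9, -0.6, -0.2]
opening: 0.0852
[ 0.28975577  0.18679066 -0.90376326  1.71720056  0.13927042  1.3143387
 -0.87061879] [0.46215692 0.22304522 0.2265349 ] [-3.13027206 -0.00498583  1.34170484] [-0.87137495 -0.62033489 -0.16077837]
```

View pics/s2.png

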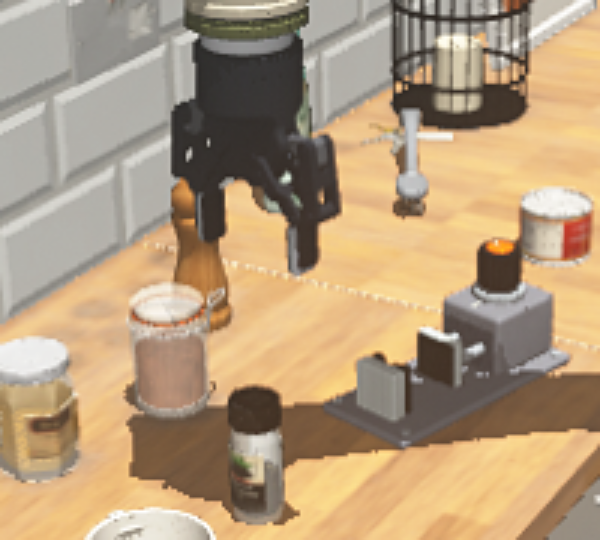

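View pics/top1.png

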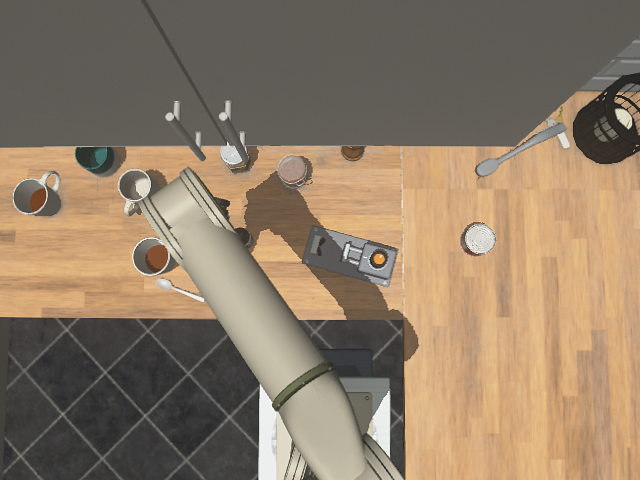

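```bash
python3 -m inch '-0.92 1.34 0 1.2;-0.92 1.34 0 1.2;0 0 3 0;0 0 3 0;0 0 0 0'; python3 -c "
from h import *
s=state();print(s['joint_pos'],s['ee_pos'],s['eef_rot'],s['contact_force'])
print(proj('top',[.484,.199,.105]))"
```

```text
t: 3.82
ee_pos: [0.4889, 0.1892, 0.1653]
eef_rot: [-3.133, -0.003, 1.282]
contact_force: [-0.2, 0.1, 0.7]
opening: 0.0853
[ 0.30124915  0.26688654 -0.85536464  1.77272196  0.20668056  1.20246902
 -0.90066669] [0.48885173 0.18924077 0.16528814] [-3.13337976e+00 -2.55509225e-03  1.28243457e+00] [-0.20006922  0.13345463  0.7479077 ]
[239.501349   235.89657966]
```

```bash
python3 -m inch '0.75 -0.7 0 -1;0 0 0 0;0 0 0 0'; python3 -c "
from h import *
s=state();print(s['ee_pos'],s['eef_rot'])"
```

```text
t: 4.2
ee_pos: [0.4858, 0.1989, 0.1683]
eef_rot: [-3.136, -0.005, 1.3]
contact_force: [0.4, -0.2, 0.3]
opening: 0.0856
[0.48576567 0.19887366 0.16832465] [-3.13645972 -0.00450194  1.29952757]
```

```bash
python3 -m inch '0 -0.1 1.8 0;0 0 1.8 0;0 0 1.8 0;0 0 1.8 0;0 0 1.8 0;0 0 1.3 0;0 0 0 0;0 0 0 0'; python3 - <<'E'
from h import *
s=state();print(s['ee_pos'],s['eef_rot'])
for n in('top','scene'):cv2.imwrite(f'pics/{n}2.png',snapshot(n))
a=cv2.imread('pics/scene2.png');cv2.imwrite('pics/s3.png',cv2.resize(a[180:310,230:350],None,fx=4,fy=4))
E
```

```text
t: 5.2
ee_pos: [0.4838, 0.1996, 0.0574]
eef_rot: [-3.135, -0.004, 1.3]
contact_force: [-0.1, -0.0, 0.6]
opening: 0.0855
[0.48381521 0.19956248 0.05741405] [-3.13507212 -0.00383622  1.29967865]
```

View pics/s3.png

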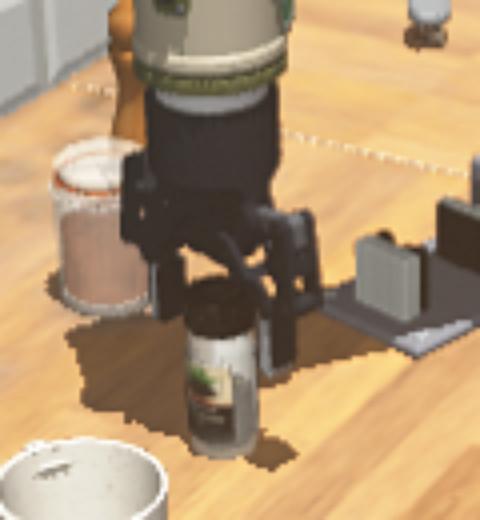

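```bash
python3 -m inch '0 0 -0.4 0;0 0 0 0;0 0 0 0;0 0 0 0;0 0 0 0;0 0 0 0;0 0 0 0' 0 35; python3 - <<'E'
from h import *
s=state();print(s['ee_pos'],s['eef_rot'],s['opening'],s['joint_velocities'].round(3))
E
```

```text
t: 6.18
ee_pos: [0.4847, 0.1996, 0.063]
eef_rot: [-3.137, -0.005, 1.299]
contact_force: [-0.7, -0.1, 0.6]
opening: 0.0397
[0.4846987  0.19955795 0.06304059] [-3.13746892 -0.00464646  1.29919633] 0.039695515710302644 [-0.002  0.001  0.    -0.001 -0.001 -0.     0.   ]
```

```bash
python3 -m inch '0 0 -1.5 0;0 0 -2 0;0 0 -2 0;0 0 -2 0;0 0 -1.5 0;0 0 0 0;0 0 0 0;0 0 0 0'; python3 - <<'E'
from h import *
s=state();print(s['ee_pos'],s['eef_rot'],s['opening'],s['contact_force'])
for n in('top','scene'):cv2.imwrite(f'pics/{n}3.png',snapshot(n))
a=cv2.imread('pics/scene3.png');cv2.imwrite('pics/s4.png',cv2.resize(a[160:310,230:350],None,fx=4,fy=4))
E
```

```text
t: 7.18
ee_pos: [0.485, 0.1995, 0.161]
eef_rot: [-3.14, -0.005, 1.3]
contact_force: [0.3, -0.1, -1.9]
opening: 0.04
[0.48495566 0.19945551 0.16097947] [-3.13954407 -0.00545004  1.30003766] 0.040040280243735245 [ 0.30981734 -0.05128912 -1.85016436]
```

View pics/s4.png

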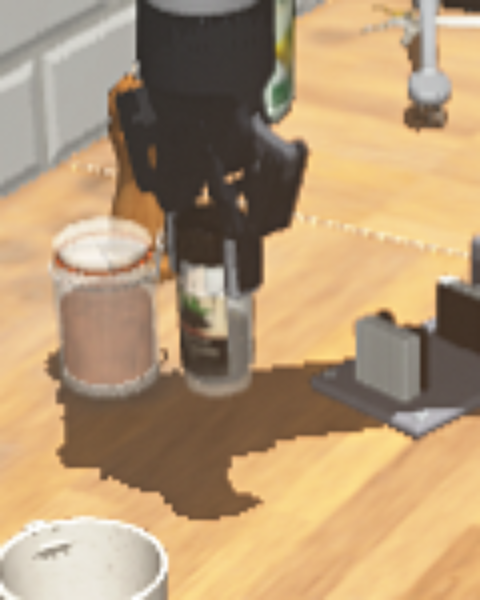

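```bash
python3 -m inch '-1.5 0.2 0 0;-3 0.48 0 0;-3 0.48 0 0;-3 0.48 0 0;-3 0.48 0 0;-3 0.48 0 0;-2 0.48 0 0;-1 0.2 0 0;0 0 0 0;0 0 0 0;0 0 0 0'; python3 - <<'E'
from h import *
s=state();print(s['ee_pos'],s['eef_rot'],s['opening'],s['contact_force'],s['joint_pos'])
yw=s['eef_rot'][2];d=np.array([.4612,-.0126])-s['ee_pos'][:2];X=np.array([np.cos(yw),np.sin(yw)]);Y=np.array([np.sin(yw),-np.cos(yw)]);print('dx dy cm',d@X*100,d@Y*100,'yaw',np.degrees(yw))
E
```

```text
t: 8.65
ee_pos: [0.46, -0.0089, 0.1574]
eef_rot: [-3.135, -0.004, 1.298]
contact_force: [-0.5, -0.5, -1.1]
opening: 0.0401
[ 0.46000238 -0.00885173  0.15742352] [-3.13539227 -0.00387809  1.29763212] 0.04007148301126895 [-0.49904077 -0.47999697 -1.07715194] [ 0.65168218  0.08429746 -0.74701904  1.93750097  0.05638448  1.14717317
 -0.39015314]
dx dy cm -0.3286197772632584 0.2164424847470525 yaw 74.34884368333158
```

```bash
python3 -m inch '-0.33 0.22 1 0;0 0 1 0;0 0 1 0;0 0 0 0;0 0 0 0;0 0 0 0'; cat > st.py <<'E'
from h import *
import sys
s=state();print(s['t'],s['ee_pos'].round(4),s['eef_rot'].round(4),s['opening'].round(4),s['contact_force'].round(2),s['torque'].round(3))
tx=float(sys.argv[1]);ty=float(sys.argv[2])
yw=s['eef_rot'][2];d=np.array([tx,ty])-s['ee_pos'][:2];X=np.array([np.cos(yw),np.sin(yw)]);Y=np.array([np.sin(yw),-np.cos(yw)]);print('dx dy cm',d@X*100,d@Y*100,'yaw',np.degrees(yw),'q',s['joint_pos'].round(2))
if len(sys.argv)>3:
    n=sys.argv[3];u0,v0,u1,v1=[int(q) for q in sys.argv[5:9]]
    a=snapshot(n);cv2.imwrite(f'pics/{sys.argv[4]}_full.png',a);cv2.imwrite(f'pics/{sys.argv[4]}.png',cv2.resize(a[v0:v1,u0:u1],None,fx=5,fy=5,interpolation=cv2.INTER_CUBIC))
E
python3 st.py .4612 -.0126 scene s5 290 160 420 280
```

```text
t: 9.4
ee_pos: [0.4609, -0.0114, 0.1247]
eef_rot: [-3.134, -0.004, 1.3]
contact_force: [-1.1, 0.5, -0.7]
opening: 0.0401Traceback (most recent call last):
  File "st.py", line 3, in <module>
    s=state();print(s['t'],s['ee_pos'].round(4),s['eef_rot'].round(4),s['opening'].round(4),s['contact_force'].round(2),s['torque'].round(3))
                                                                      ^^^^^^^^^^^^^^^^^^
AttributeError: 'float' object has no attribute 'round'
```

```bash
sed -i "s/s\['opening'\].round(4)/round(s['opening'],4)/" st.py
python3 st.py .4612 -.0126 scene s5 290 160 420 280
```

```text
9.4 [ 0.4609 -0.0114  0.1247] [-3.1341 -0.0044  1.2998] 0.0401 [-1.14  0.48 -0.68] [-0.045 -0.009 -0.01 ]
dx dy cm -0.10748635909016918 0.06400476355341436 yaw 74.47471275580595 q [ 0.64  0.13 -0.74  1.97  0.09  1.08 -0.41]
```

View pics/s5.png

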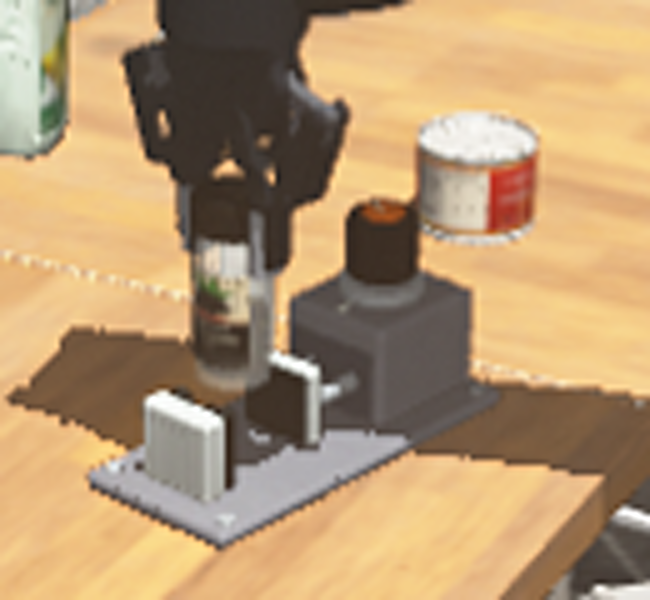

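```bash
python3 - <<'E'
from h import *
a=cv2.imread('pics/s5_full.png')
for v in (214,220,226,232): print(v,a[v,324:350].max(axis=1))
for z in (.0617,.10,.13,.167): print(z,proj('scene',[.4609,-.0114,z]))
y=np.array([.266,.964]);x=np.array([.964,-.266])
p=np.array([.4609,-.0114])
for e in (-20.5,20.5):
  d=np.array([-.87353799,-.48669006]);d/=np.linalg.norm(d);print(proj('scene',np.r_[p+d*e/1e3,.09]))
E
```

```text
214 [245 245 247 247 123 120 131 173 193 200 190 215 211 209 202 151 100 141
 140  98  98 113 185 247 245 242]
220 [233 233 224 224 147  75  69  69  70  71  95 170 207 199 218 176 140 132
 128 142 162 229 249 228  92  90]
226 [243 241 241 241 133  63  76  79  81  80  78  80  64  59  59  71 128 124
 116 119 168 227 250 207  71  70]
232 [115 118 120 123 125 120  99  75  75  76  79  79  79  79  82  90 127 121
 116 126 173 207 252 254 248 243]
0.0617 [336.55294748 234.80641737]
0.1 [336.57624577 221.48863796]
0.13 [336.59317193 210.85609384]
0.167 [336.61232525 197.49827171]
[328.5898263  225.05065689]
[344.54907662 224.93667276]
```

```bash
python3 -m inch '-0.1 0.06 1 0;0 0 1 0;0 0 1 0;0 0 0.8 0;0 0 0 0;0 0 0 0'; python3 st.py .4612 -.0126 scene s6 290 160 420 280
```

```text
t: 10.2
ee_pos: [0.4608, -0.0124, 0.0837]
eef_rot: [-3.134, -0.004, 1.3]
contact_force: [1.0, 0.3, -1.2]
opening: 0.0402
10.2 [ 0.4608 -0.0124  0.0837] [-3.1337 -0.0044  1.2997] 0.0402 [ 0.96  0.31 -1.24] [-0.033 -0.044  0.006]
dx dy cm -0.011207353340278062 0.042946097968791445 yaw 74.46930158140937 q [ 0.62  0.19 -0.74  2.01  0.15  1.   -0.46]
```

View pics/s6.png

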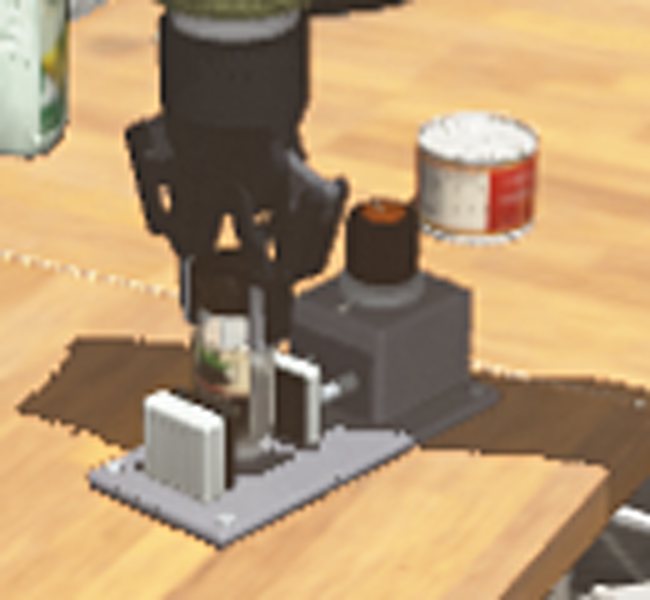

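```bash
python3 -m inch '0 0.03 0.5 0;0 0 0.3 0;0 0 0 0;0 0 0 0'; python3 -m inch '0 0 0.15 0;0 0 0 0'; python3 -m inch '0 0 0.15 0;0 0 0 0'
```

```text
t: 10.75
ee_pos: [0.4614, -0.0125, 0.0756]
eef_rot: [-3.135, -0.004, 1.3]
contact_force: [0.2, 0.9, -1.4]
opening: 0.04
t: 11.0
ee_pos: [0.4615, -0.0125, 0.0742]
eef_rot: [-3.135, -0.004, 1.3]
contact_force: [0.2, -0.6, -0.4]
opening: 0.0401
t: 11.25
ee_pos: [0.4618, -0.0125, 0.073]
eef_rot: [-3.136, -0.004, 1.3]
contact_force: [-0.5, 0.2, 0.8]
opening: 0.04
```

```bash
python3 -m inch '0 0 0.1 0;0 0 0 0'; python3 -m inch '0 0 0.1 0;0 0 0 0';
```

```text
t: 11.5
ee_pos: [0.462, -0.0125, 0.073]
eef_rot: [-3.136, -0.004, 1.299]
contact_force: [-0.5, -0.4, -1.1]
opening: 0.0401
t: 11.75
ee_pos: [0.4622, -0.0125, 0.073]
eef_rot: [-3.136, -0.003, 1.299]
contact_force: [-1.2, 0.3, -1.3]
opening: 0.0398
```

```bash
python3 -m inch '0 -0.05 0.3 0;0 0 0 0'; python3 st.py .4612 -.0126
```

```text
t: 12.0
ee_pos: [0.4638, -0.0126, 0.073]
eef_rot: [-3.14, -0.002, 1.299]
contact_force: [-0.7, -0.6, -1.0]
opening: 0.0402
12.0 [ 0.4638 -0.0126  0.073 ] [-3.1399e+00 -2.2000e-03  1.2989e+00] 0.0402 [-0.74 -0.56 -1.04] [ 0.022  0.053 -0.043]
dx dy cm -0.07295356988558642 -0.25199989964045816 yaw 74.42202743038645 q [ 0.61  0.22 -0.73  2.02  0.17  0.97 -0.48]
```

```bash
python3 -m inch '0 -0.2 -0.15 0;0 0 0 0;0 0 0 0'; python3 st.py .4612 -.0126 scene s7 290 160 420 280
```

```text
t: 12.38
ee_pos: [0.4614, -0.012, 0.0738]
eef_rot: [-3.139, -0.002, 1.299]
contact_force: [-0.1, -0.1, -1.0]
opening: 0.04
12.375 [ 0.4614 -0.012   0.0738] [-3.1394e+00 -2.5000e-03  1.2990e+00] 0.04 [-0.1  -0.07 -0.99] [-0.011 -0.013  0.015]
dx dy cm -0.06404338447609316 -0.006761383093374517 yaw 74.42475773422166 q [ 0.61  0.21 -0.73  2.02  0.16  0.97 -0.47]
```

View pics/s7.png

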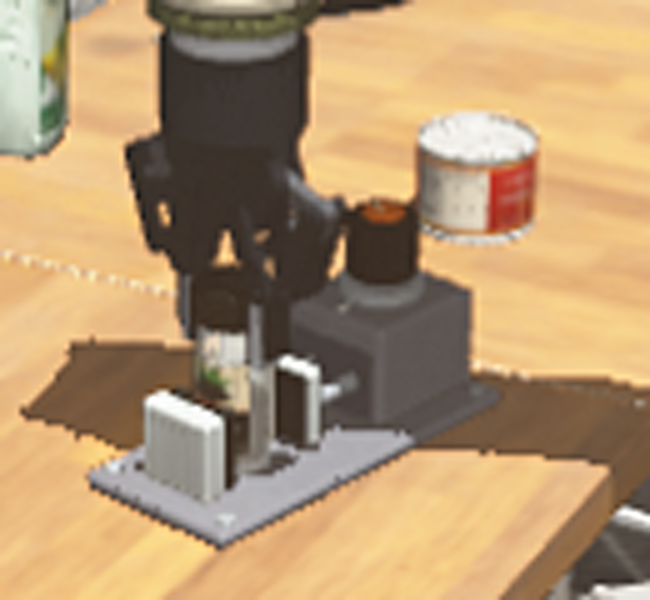

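```bash
python3 -m inch '0 0 0 0;0 0 0 0;0 0 0 0;0 0 0 0;0 0 0 0;0 0 0 0' 1; python3 -m inch '0 0 -1 0;0 0 -2 0;0 0 -3 0;0 0 -3 0;0 0 -2 0;0 0 0 0;0 0 0 0'; python3 st.py .4302 -.1249 scene s8 290 160 420 280
```

```text
t: 13.18
ee_pos: [0.4617, -0.012, 0.0738]
eef_rot: [-3.14, -0.003, 1.299]
contact_force: [-0.6, -0.5, -0.4]
opening: 0.0856
t: 14.05
ee_pos: [0.4617, -0.0117, 0.19]
eef_rot: [-3.141, -0.003, 1.3]
contact_force: [-0.5, 0.7, 0.7]
opening: 0.0851
14.05 [ 0.4617 -0.0117  0.19  ] [-3.1409e+00 -3.1000e-03  1.3002e+00] 0.0851 [-0.51  0.74  0.71] [ 0.013  0.024 -0.023]
dx dy cm -11.749106353100885 -0.007575365249377525 yaw 74.49385865974119 q [ 0.67  0.05 -0.75  1.9   0.03  1.21 -0.36]
```

View pics/s8.png

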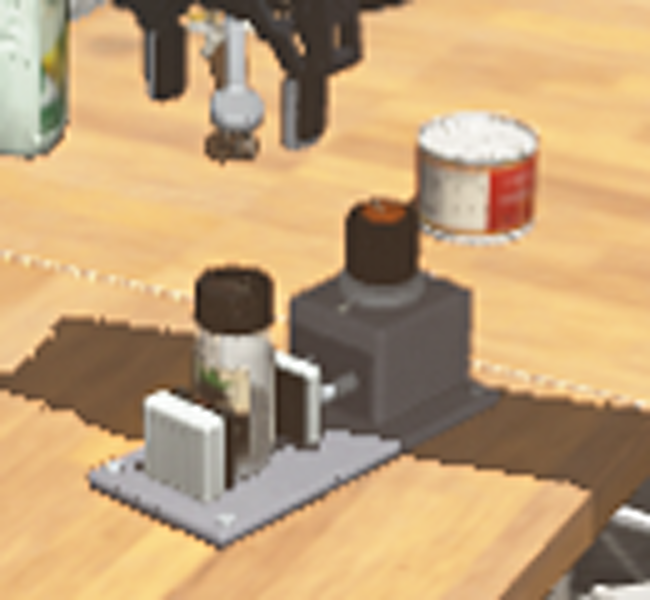

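```bash
python3 -m inch '-2 0 0 0;-3 0 0 0;-3 0 0 0;-2.5 0 0 0;-0.9 0 0 0;0 0 0 -6;0 0 0 -10.5;0 0 0 -10.5;0 0 0 -10.5;0 0 0 -10.5;0 0 0 -10.5;0 0 0 -10.5;0 0 0 -10.5;0 0 0 -10.5;0 0 0 -10.5;0 0 0 -5;0 0 0 0;0 0 0 0';  python3 st.py .4302 -.1249
```

```text
t: 16.35
ee_pos: [0.4284, -0.1124, 0.1791]
eef_rot: [3.126, -0.014, -3.091]
contact_force: [0.3, 0.0, 0.2]
opening: 0.0853
16.35 [ 0.4284 -0.1124  0.1791] [ 3.1262 -0.0142 -3.0913] 0.0853 [0.26 0.02 0.24] [ 0.015 -0.018 -0.012]
dx dy cm -0.11989150811792172 -1.2574860050167898 yaw -177.11630396325725 q [ 0.81  0.02 -0.64  1.94 -0.    1.2   1.79]
```

```bash
python3 -m inch '-0.12 -1.24 0 0;0 0 0 0;0 0 0 0;0 0 1.5 0;0 0 1.5 0;0 0 0 0;0 0 0 0';  python3 st.py .4302 -.1249 scene s9 310 140 440 260; python3 -c "
import cv2
from h import *
a=snapshot('top');cv2.imwrite('pics/t9.png',cv2.resize(a[200:300,290:430],None,fx=5,fy=5))"
```

```text
t: 17.23
ee_pos: [0.4293, -0.1248, 0.1458]
eef_rot: [3.125, -0.016, -3.094]
contact_force: [0.4, -0.1, -0.4]
opening: 0.0856
17.225 [ 0.4293 -0.1248  0.1458] [ 3.1253 -0.0157 -3.094 ] 0.0856 [ 0.39 -0.11 -0.43] [-0.    -0.017  0.011]
dx dy cm -0.09422540434041639 -0.016067410272583623 yaw -177.27538729226146 q [ 0.81  0.07 -0.64  1.97  0.03  1.13  1.78]
```

View pics/s9.png

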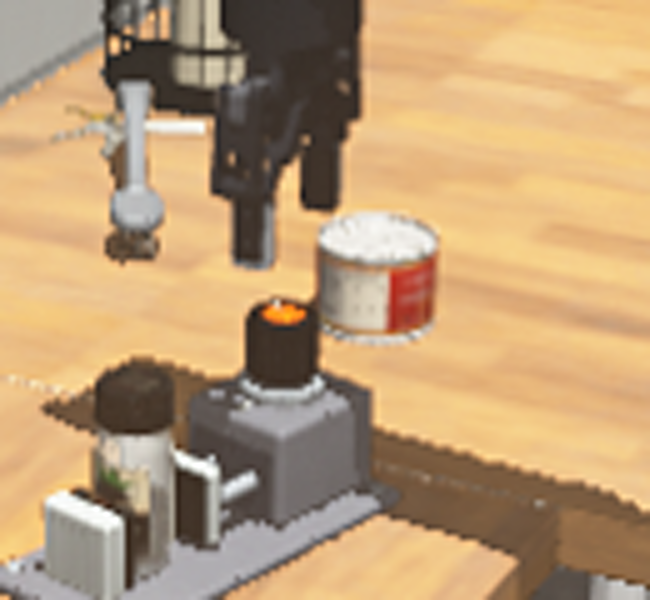

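View pics/t9.png

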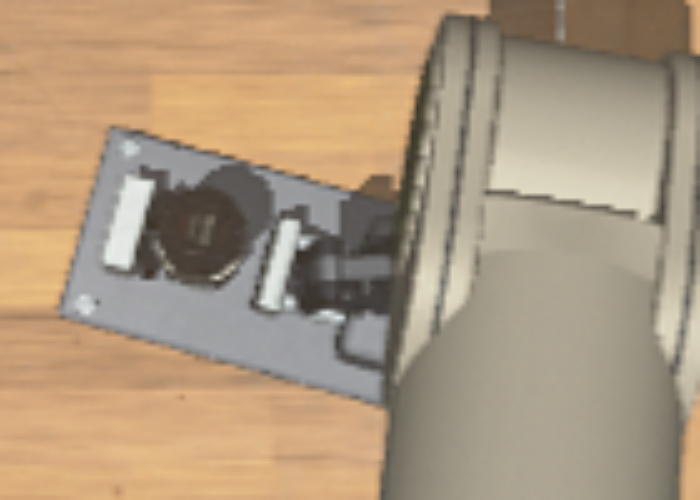

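```bash
python3 -m inch '-0.1 0 1.2 0;0 0 1.2 0;0 0 1.2 0;0 0 1.2 0;0 0 0.8 0;0 0 0 0;0 0 0 0;0 0 0 0';  python3 st.py .4302 -.1249
```

```text
t: 18.32
ee_pos: [0.4296, -0.1239, 0.0862]
eef_rot: [3.126, -0.015, -3.094]
contact_force: [0.1, -0.3, 0.6]
opening: 0.0853
18.325 [ 0.4296 -0.1239  0.0862] [ 3.1256 -0.0151 -3.0942] 0.0853 [ 0.15 -0.27  0.62] [-0.021 -0.015  0.04 ]
dx dy cm -0.05358088215338557 -0.09919258043881202 yaw -177.2849575411263 q [ 0.79  0.15 -0.64  2.03  0.09  1.    1.73]
```

```bash
python3 -m inch '-0.05 -0.1 0.2 0;0 0 0 0;0 0 0 0;0 0 0 0;0 0 0 0;0 0 0 0;0 0 0 0' 0 50;  python3 st.py .4302 -.1249 scene s10 310 140 440 260
```

```text
t: 19.2
ee_pos: [0.4306, -0.1249, 0.0849]
eef_rot: [3.126, -0.014, -3.094]
contact_force: [-0.5, 0.4, 1.4]
opening: 0.0369
19.2 [ 0.4306 -0.1249  0.0849] [ 3.1263 -0.0142 -3.094 ] 0.0369 [-0.55  0.41  1.36] [-0.163  0.154 -0.046]
dx dy cm 0.03921421960972452 -0.0017746551115996236 yaw -177.27352486302522 q [ 0.79  0.16 -0.63  2.03  0.1   1.    1.73]
```

View pics/s10.png

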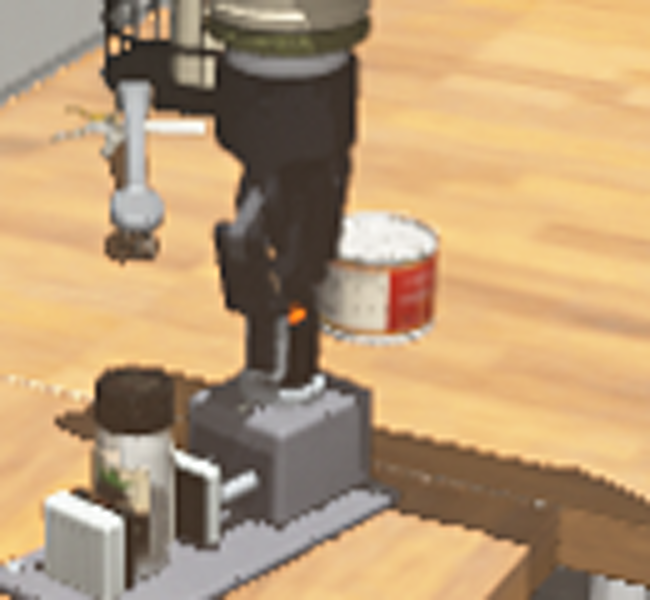

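```bash
python3 -m inch '0 0 0 5;0 0 0 5;0 0 0 5;0 0 0 5';  python3 st.py .4302 -.1249;python3 -m inch '0 0 0 5;0 0 0 5;0 0 0 5;0 0 0 5';  python3 st.py .4302 -.1249
```

```text
t: 19.75
ee_pos: [0.4307, -0.1247, 0.085]
eef_rot: [3.132, -0.019, 2.831]
contact_force: [-0.2, 0.4, 1.8]
opening: 0.0368
19.75 [ 0.4307 -0.1247  0.085 ] [ 3.1319 -0.0187  2.8306] 0.0368 [-0.16  0.35  1.8 ] [0.247 0.04  0.195]
dx dy cm 0.03980312832665055 -0.03432774511893868 yaw 162.17937125398473 q [ 0.76  0.15 -0.6   2.04  0.09  1.    1.38]
t: 20.25
ee_pos: [0.4308, -0.1245, 0.0849]
eef_rot: [3.138, -0.021, 2.469]
contact_force: [-2.3, -0.1, 2.0]
opening: 0.037
20.25 [ 0.4308 -0.1245  0.0849] [ 3.138  -0.0212  2.4693] 0.037 [-2.26 -0.05  1.99] [ 0.571 -0.157  0.207]
dx dy cm 0.0284975824251731 -0.06799936138459209 yaw 141.48184810707406 q [ 0.73  0.15 -0.57  2.04  0.08  1.    1.02]
```

```bash
cat >> st.py <<'E'
print('tau7',s['joint_torque'][6].round(4), 'turned deg', (182.73-np.degrees(yw)).round(2))
E
python3 -m inch '0 0 0 5;0 0 0 5;0 0 0 5;0 0 0 5;0 0 0 0';  python3 st.py .4302 -.1249 scene s11 310 180 440 300
```

```text
t: 20.88
ee_pos: [0.4311, -0.1246, 0.0849]
eef_rot: [-3.139, -0.022, 2.107]
contact_force: [-3.8, 0.1, 1.6]
opening: 0.0368
20.875 [ 0.4311 -0.1246  0.0849] [-3.1394 -0.0216  2.1071] 0.0368 [-3.77  0.1   1.56] [ 0.548 -0.436 -0.149]
dx dy cm 0.020792186633490257 -0.09797211543065909 yaw 120.7300138435409 q [ 0.7   0.14 -0.54  2.04  0.07  1.    0.67]
tau7 -0.7596 turned deg 62.0
```

View pics/s11.png

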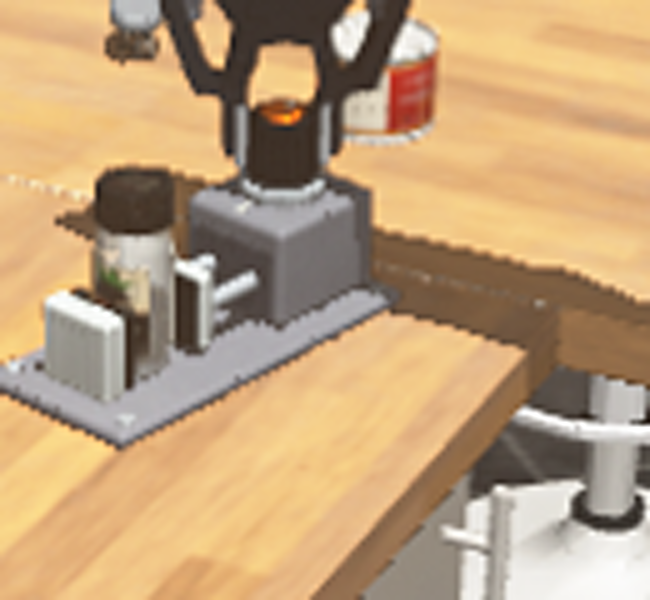

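```bash
cat > tq.py <<'E'
from h import *
s=state();yw=s['eef_rot'][2]
R=cv2.Rodrigues(np.array([0,0,0.]))[0]
from scipy.spatial.transform import Rotation as Ro
R=Ro.from_euler('xyz',s['eef_rot']).as_matrix()
print(s['t'],'turned',(182.73-np.degrees(yw)).round(2),'tq',s['torque'].round(3),'tool tz',(R.T@s['torque'])[2].round(3),'F',s['contact_force'].round(1),'tau7',s['joint_torque'][6].round(3),s['ee_pos'].round(4))
E
for i in 1; do python3 -m inch '0 0 0 2;0 0 0 2' >/dev/null; python3 tq.py;python3 -m inch '0 0 0 2;0 0 0 2'>/dev/null; python3 tq.py;python3 -m inch '0 0 0 2;0 0 0 2'>/dev/null; python3 tq.py; done
```

```text
21.175 turned 66.02 tq [ 0.535 -0.688  0.2  ] tool tz -0.219 F [-4.3 -0.3  1.6] tau7 0.464 [ 0.4312 -0.1245  0.085 ]
21.425 turned 70.28 tq [ 0.441 -0.795  0.155] tool tz -0.174 F [-4.3  0.8  0.6] tau7 0.441 [ 0.4313 -0.1246  0.0849]
21.675 turned 74.55 tq [ 0.012 -0.119  0.191] tool tz -0.193 F [-2.9 -0.5 -1.9] tau7 0.457 [ 0.4309 -0.1247  0.0847]
```

```bash
for i in 1; do python3 -m inch '0 0 0 2;0 0 0 2' >/dev/null; python3 tq.py;python3 -m inch '0 0 0 2;0 0 0 2'>/dev/null; python3 tq.py;python3 -m inch '0 0 0 2;0 0 0 2'>/dev/null; python3 tq.py; done;  python3 st.py .4302 -.1249 scene s12 310 180 440 300
```

```text
21.925 turned 78.82 tq [ 0.091 -0.459  0.156] tool tz -0.165 F [-2.9 -1.  -0.4] tau7 0.451 [ 0.431  -0.1248  0.0847]
22.175 turned 83.1 tq [ 0.06  -0.504  0.209] tool tz -0.218 F [-2.5 -0.1  0.5] tau7 0.449 [ 0.431  -0.1248  0.0847]
22.425 turned 87.38 tq [ 0.037 -0.606  0.186] tool tz -0.197 F [-2.7  0.6 -0.4] tau7 0.448 [ 0.4311 -0.1248  0.0847]
22.425 [ 0.4311 -0.1248  0.0847] [-3.1303 -0.0181  1.6641] 0.0369 [-2.69  0.62 -0.42] [ 0.037 -0.606  0.186]
dx dy cm -0.004558126266390678 -0.0874536605258213 yaw 95.34586586701568 q [ 0.67  0.14 -0.5   2.04  0.06  0.99  0.23]
tau7 0.4476 turned deg 87.38
```

View pics/s12.png

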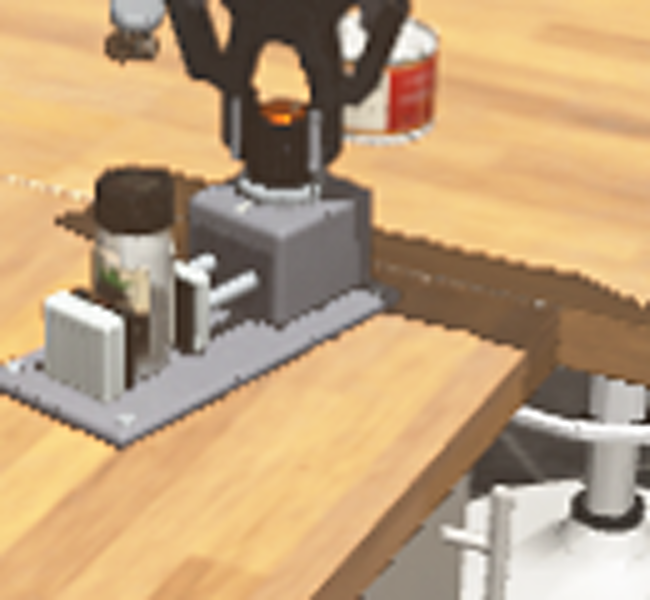

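```bash
python3 -m inch '0 0 0 2;0 0 0 2' >/dev/null; python3 tq.py;python3 -m inch '0 0 0 2;0 0 0 2'>/dev/null; python3 tq.py;python3 -m inch '0 0 0 2;0 0 0 2'>/dev/null; python3 tq.py
```

```text
22.725 turned 91.66 tq [ 0.006 -0.675  0.161] tool tz -0.173 F [-2.  -0.2 -0.9] tau7 0.413 [ 0.4311 -0.1248  0.0847]
22.975 turned 95.91 tq [-0.076 -0.763  0.127] tool tz -0.139 F [-2.5  0.1 -0.6] tau7 0.449 [ 0.4311 -0.1248  0.0847]
23.225 turned 100.18 tq [-0.16  -0.786  0.14 ] tool tz -0.151 F [-3.3  0.4  0.2] tau7 0.447 [ 0.4312 -0.1248  0.0847]
```

```bash
python3 -m inch '0 0 0 2;0 0 0 2' >/dev/null; python3 tq.py
```

```text
23.475 turned 104.46 tq [-0.231 -0.913  0.129] tool tz -0.141 F [-3.1 -0.2 -0.8] tau7 0.441 [ 0.4312 -0.1249  0.0847]
```

```bash
python3 -m inch '0 0 0 2;0 0 0 2' >/dev/null; python3 tq.py
```

```text
23.725 turned 108.74 tq [-0.39  -0.858  0.147] tool tz -0.156 F [-2.4 -0.1 -0.5] tau7 0.442 [ 0.4312 -0.1249  0.0847]
```

```bash
python3 -m inch '0 0 0 2' >/dev/null; python3 tq.py
```

```text
23.85 turned 110.88 tq [-0.359 -0.966  0.156] tool tz -0.167 F [-2.6  0.3  0.3] tau7 0.442 [ 0.4312 -0.1249  0.0847]
```

```bash
python3 -m inch '0 0 0 2' >/dev/null; python3 tq.py
```

```text
23.975 turned 113.02 tq [-0.465 -0.927  0.178] tool tz -0.187 F [-4.   0.4 -0.2] tau7 0.443 [ 0.4312 -0.125   0.0847]
```

```bash
python3 -m inch '0 0 0 2' >/dev/null; python3 tq.py
```

```text
24.1 turned 115.16 tq [-0.49  -0.938  0.165] tool tz -0.174 F [-3.2  0.1 -0.7] tau7 0.443 [ 0.4312 -0.125   0.0847]
```

```bash
python3 -m inch '0 0 0 2' >/dev/null; python3 tq.py; python3 st.py .4302 -.1249 scene s13 310 180 440 300
```

```text
24.225 turned 117.29 tq [-0.528 -0.971  0.123] tool tz -0.132 F [-3.   0.5 -0.8] tau7 0.444 [ 0.4312 -0.125   0.0847]
24.225 [ 0.4312 -0.125   0.0847] [-3.1238 -0.0095  1.1421] 0.0367 [-2.98  0.5  -0.8 ] [-0.528 -0.971  0.123]
dx dy cm -0.03496908154700391 -0.09881001898218239 yaw 65.43518250906203 q [ 0.63  0.14 -0.46  2.04  0.06  0.99 -0.29]
tau7 0.444 turned deg 117.29
```

View pics/s13.png

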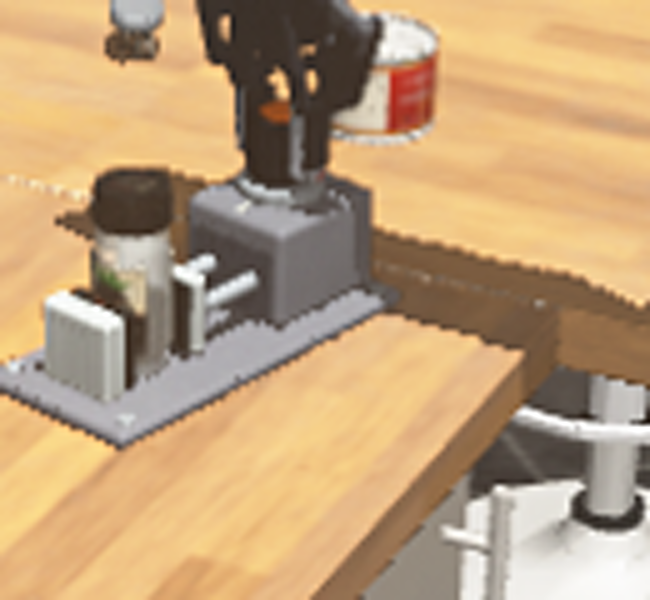

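```bash
python3 -m inch '0 0 0 2' >/dev/null; python3 tq.py
```

```text
24.4 turned 119.46 tq [-0.598 -0.907  0.173] tool tz -0.18 F [-3.2 -0.1 -0.6] tau7 0.69 [ 0.4312 -0.125   0.0847]
```

```bash
python3 -m inch '0 0 0 2' >/dev/null; python3 tq.py
```

```text
24.525 turned 121.56 tq [-0.609 -0.93   0.17 ] tool tz -0.177 F [-3.9  0.7 -0.7] tau7 0.412 [ 0.4312 -0.125   0.0847]
```

```bash
python3 -m inch '0 0 0 2' >/dev/null; python3 tq.py
```

```text
24.65 turned 123.68 tq [-0.683 -0.935  0.193] tool tz -0.2 F [-3.7  0.2 -1.6] tau7 0.45 [ 0.4312 -0.1251  0.0847]
```

```bash
python3 -m inch '0 0 0 2' >/dev/null; python3 tq.py
```

```text
24.775 turned 125.8 tq [-0.787 -0.953  0.125] tool tz -0.131 F [-2.8  1.  -0.2] tau7 0.45 [ 0.4312 -0.1251  0.0847]
```

```bash
python3 -m inch '0 0 0 2' >/dev/null; python3 tq.py
```

```text
24.9 turned 127.94 tq [-0.83  -0.914  0.197] tool tz -0.202 F [-4.1  1.6 -1.4] tau7 0.451 [ 0.4312 -0.1251  0.0847]
```

```bash
python3 -m inch '0 0 0 2' >/dev/null; python3 tq.py
```

```text
25.025 turned 130.08 tq [-0.877 -0.882  0.242] tool tz -0.245 F [-3.1  0.8 -0.8] tau7 0.419 [ 0.4312 -0.1251  0.0847]
```

```bash
python3 -m inch '0 0 0 2' >/dev/null; python3 tq.py
```

```text
25.15 turned 132.21 tq [-0.934 -0.9    0.2  ] tool tz -0.203 F [-3.5  0.7 -0.8] tau7 0.386 [ 0.4312 -0.1251  0.0847]
```

```bash
python3 -m inch '0 0 0 2' >/dev/null; python3 tq.py
```

```text
25.275 turned 134.34 tq [-1.025 -0.863  0.286] tool tz -0.287 F [-4.1  1.2 -0.5] tau7 0.379 [ 0.4312 -0.1251  0.0847]
```

```bash
python3 -m inch '0 0 0 2' >/dev/null; python3 tq.py
```

```text
25.4 turned 136.48 tq [-0.998 -0.863  0.197] tool tz -0.198 F [-2.8  1.  -0.2] tau7 0.373 [ 0.4312 -0.1252  0.0847]
```

```bash
python3 -m inch '0 0 0 2' >/dev/null; python3 tq.py
```

```text
25.525 turned 138.61 tq [-1.061 -0.837  0.248] tool tz -0.248 F [-3.1  0.7 -0.7] tau7 0.373 [ 0.4312 -0.1252  0.0847]
```

```bash
python3 -m inch '0 0 0 2' >/dev/null; python3 tq.py
```

```text
25.65 turned 140.75 tq [-1.115 -0.828  0.305] tool tz -0.303 F [-3.6  0.9 -1. ] tau7 0.377 [ 0.4312 -0.1252  0.0847]
```

```bash
python3 -m inch '0 0 0 2' >/dev/null; python3 tq.py
```

```text
25.775 turned 142.89 tq [-1.123 -0.825  0.266] tool tz -0.264 F [-2.7  1.  -0.5] tau7 0.385 [ 0.4311 -0.1252  0.0847]
```

```bash
python3 -m inch '0 0 0 2' >/dev/null; python3 tq.py
```

```text
25.9 turned 145.02 tq [-1.169 -0.808  0.257] tool tz -0.255 F [-3.2  0.  -1.3] tau7 0.392 [ 0.4311 -0.1252  0.0847]
```

```bash
python3 -m inch '0 0 0 2' >/dev/null; python3 tq.py
```

```text
26.025 turned 147.17 tq [-1.198 -0.742  0.242] tool tz -0.238 F [-3.8  0.5 -1. ] tau7 0.393 [ 0.4311 -0.1252  0.0847]
```

```bash
python3 -m inch '0 0 0 1.5' >/dev/null; python3 tq.py
```

```text
26.15 turned 148.78 tq [-1.2   -0.761  0.253] tool tz -0.249 F [-3.6  2.  -0.9] tau7 0.145 [ 0.4311 -0.1252  0.0847]
```

```bash
python3 -m inch '0 0 0 1.5' >/dev/null; python3 tq.py
```

```text
26.275 turned 150.39 tq [-0.362  0.14   0.228] tool tz -0.222 F [-5.   2.1 -7.4] tau7 0.29 [ 0.4308 -0.1251  0.0845]
```

```bash
python3 -m inch '0 0 0 1.5' >/dev/null; python3 tq.py
```

```text
26.4 turned 152.0 tq [-0.791 -0.376  0.27 ] tool tz -0.265 F [-1.6 -0.4 -1.6] tau7 0.217 [ 0.4307 -0.125   0.0845]
```

```bash
python3 -m inch '0 0 0 0.7' >/dev/null; python3 tq.py
```

```text
26.525 turned 152.77 tq [-0.82  -0.365  0.247] tool tz -0.241 F [-2.3  0.1 -1.1] tau7 -0.172 [ 0.4307 -0.125   0.0845]
```

```bash
python3 -m inch '0 0 0 0.7' >/dev/null; python3 tq.py
```

```text
26.65 turned 153.51 tq [-0.815 -0.359  0.312] tool tz -0.306 F [-3.2  0.1 -0.9] tau7 -0.048 [ 0.4307 -0.125   0.0845]
```

```bash
python3 -m inch '0 0 0 0.7' >/dev/null; python3 tq.py
```

```text
26.775 turned 154.26 tq [-0.779 -0.357  0.232] tool tz -0.227 F [-1.8 -0.5 -0.9] tau7 -0.041 [ 0.4307 -0.1251  0.0844]
```

```bash
python3 -m inch '0 0 0 0.7' >/dev/null; python3 tq.py
```

```text
26.9 turned 155.01 tq [-0.832 -0.312  0.281] tool tz -0.274 F [-2.2 -0.2 -1.2] tau7 -0.04 [ 0.4307 -0.125   0.0844]
```

```bash
python3 -m inch '0 0 0 0.7' >/dev/null; python3 tq.py
```

```text
27.025 turned 155.75 tq [-0.822 -0.339  0.251] tool tz -0.245 F [-2.   0.5 -1.6] tau7 -0.042 [ 0.4307 -0.125   0.0845]
```

```bash
python3 -m inch '0 0 0 0.7' >/dev/null; python3 tq.py; python3 st.py .4302 -.1249 scene s14 310 180 440 300
```

```text
27.15 turned 156.5 tq [-0.797 -0.275  0.282] tool tz -0.275 F [-2.1  0.2 -2. ] tau7 -0.045 [ 0.4307 -0.125   0.0845]
27.15 [ 0.4307 -0.125   0.0845] [-3.1214  0.0054  0.4578] 0.0371 [-2.12  0.2  -1.96] [-0.797 -0.275  0.282]
dx dy cm -0.04349156513129987 -0.03295214776471937 yaw 26.227327395669896 q [ 0.58  0.13 -0.41  2.04  0.05  0.99 -0.97]
tau7 -0.045 turned deg 156.5
```

View pics/s14.png

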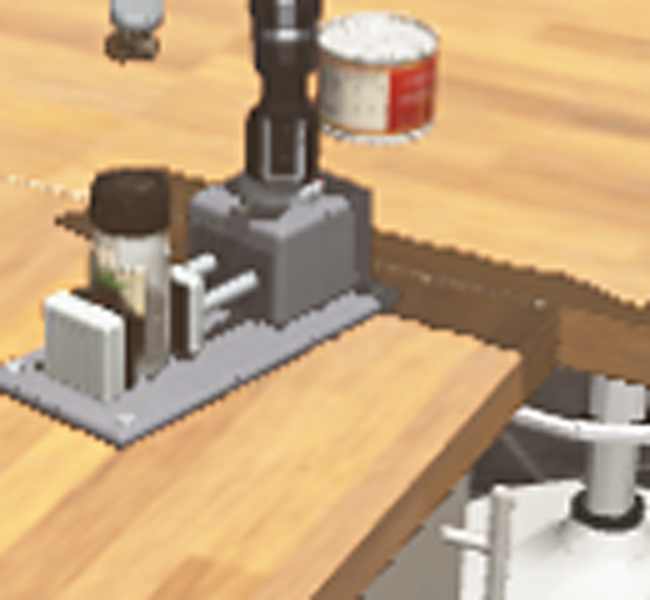

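```bash
python3 -m inch '0 0 0 0.7' >/dev/null; python3 tq.py
```

```text
27.325 turned 157.27 tq [-0.806 -0.315  0.283] tool tz -0.277 F [-1.4 -0.5 -1.6] tau7 0.053 [ 0.4307 -0.125   0.0845]
```

```bash
python3 -m inch '0 0 0 0.7' >/dev/null; python3 tq.py
```

```text
27.45 turned 158.02 tq [-0.788 -0.341  0.282] tool tz -0.277 F [-1.5  1.2 -1.3] tau7 -0.053 [ 0.4307 -0.125   0.0844]
```

```bash
python3 -m inch '0 0 0 0.7' >/dev/null; python3 tq.py
```

```text
27.575 turned 158.78 tq [-0.753 -0.282  0.268] tool tz -0.262 F [-1.7  0.1 -1.3] tau7 -0.048 [ 0.4307 -0.125   0.0844]
```

```bash
python3 -m inch '0 0 0 0.7' >/dev/null; python3 tq.py
```

```text
27.7 turned 159.52 tq [-0.73  -0.341  0.274] tool tz -0.269 F [-1.  -0.5 -1.4] tau7 -0.051 [ 0.4307 -0.125   0.0844]
```

```bash
python3 -m inch '0 0 0 0;0 0 0 0;0 0 0 0;0 0 0 0;0 0 0 0;0 0 0 0' 1; python3 -m inch '0 0 -1 0;0 0 -2 0;0 0 -3 0;0 0 -3 0;0 0 -2 0;0 0 0 0;0 0 0 0'; python3 st.py .4302 -.1249 scene s15 310 160 440 280; python3 -c "
from h import *
a=snapshot('top');cv2.imwrite('pics/t15.png',cv2.resize(a[200:300,290:430],None,fx=5,fy=5))"
```

```text
t: 28.45
ee_pos: [0.4313, -0.1247, 0.0849]
eef_rot: [-3.121, 0.005, 0.404]
contact_force: [0.6, -0.9, 0.9]
opening: 0.0855
t: 29.32
ee_pos: [0.4327, -0.1263, 0.2011]
eef_rot: [-3.122, 0.004, 0.404]
contact_force: [0.5, -0.2, 0.2]
opening: 0.0854
29.325 [ 0.4327 -0.1263  0.2011] [-3.1217  0.0041  0.4041] 0.0854 [ 0.53 -0.23  0.18] [-0.021 -0.006  0.045]
dx dy cm -0.1729772688556574 -0.2267111604234798 yaw 23.15430353028882 q [ 0.6   0.   -0.4   1.91 -0.01  1.25 -0.96]
tau7 0.0079 turned deg 159.58
```

View pics/s15.png

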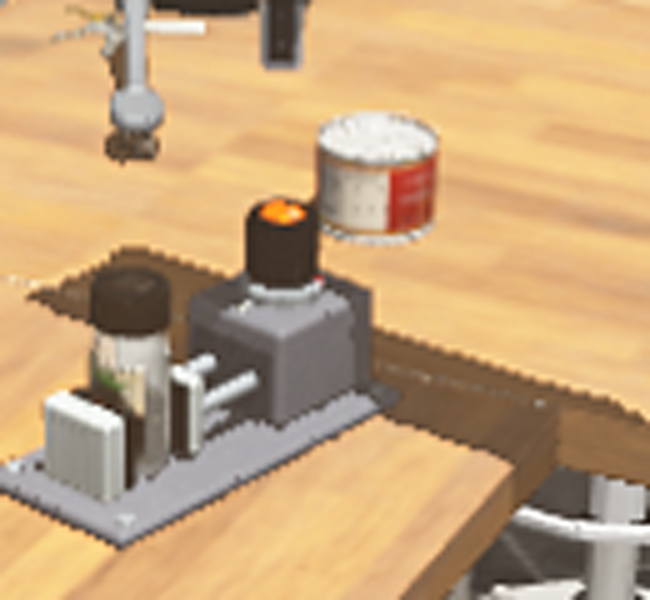

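View pics/t15.png

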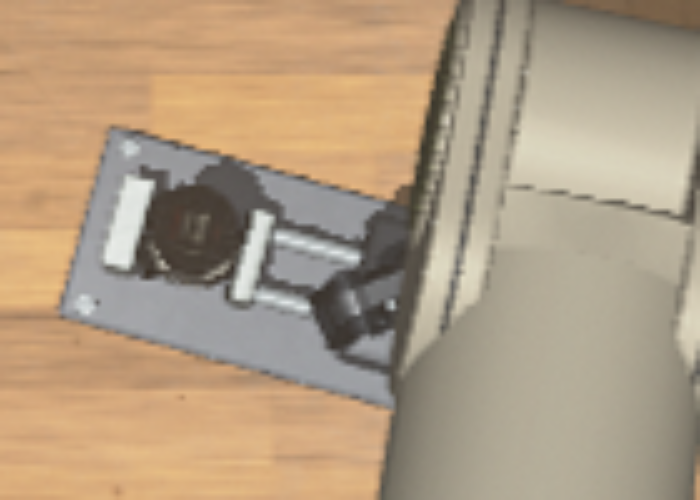

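```bash
python3 -m inch '-4 4 -1 0;-4 4 -1 0;-4 4 0 0;-4 4 0 0;-4 4 0 0;-3 4 0 0;0 0 0 0;0 0 0 0'; python3 st.py .4302 -.1249 scene s16 310 160 440 280; python3 - <<'E'
from h import *
a=snapshot('top');cv2.imwrite('pics/t16_full.png',a);cv2.imwrite('pics/t16.png',cv2.resize(a[215:290,300:400],None,fx=7,fy=7,interpolation=cv2.INTER_CUBIC))
for n in ('s9','s10','s11','s12','s13','s14','s15','s16'):
    b=cv2.imread(f'pics/{n}_full.png').astype(int)
    m=(b[...,2]-np.maximum(b[...,1],b[...,0]))>45
    m[:205]=0;m[235:]=0;m[:,:350]=0;m[:,:]=m
    m[:,383:]=0
    ys,xs=np.nonzero(m);print(n,[(x,y,b[y,x].tolist()) for x,y in zip(xs,ys)][:12])
E
```

```text
t: 30.42
ee_pos: [0.311, -0.4448, 0.2105]
eef_rot: [-3.113, 0.009, 0.409]
contact_force: [-0.1, 1.0, 0.9]
opening: 0.0851
30.425 [ 0.311  -0.4448  0.2105] [-3.1126  0.0087  0.4086] 0.0851 [-0.11  1.04  0.91] [-0.    -0.093 -0.007]
dx dy cm 23.65036509444567 -24.61766639990928 yaw 23.40896723649451 q [ 0.93  0.19 -0.06  1.68  0.01  1.3  -0.3 ]
tau7 0.0528 turned deg 159.32
s9 [(np.int64(350), np.int64(205), [127, 184, 232]), (np.int64(351), np.int64(205), [127, 185, 233]), (np.int64(352), np.int64(205), [126, 188, 235]), (np.int64(353), np.int64(205), [126, 188, 236]), (np.int64(354), np.int64(205), [127, 188, 236]), (np.int64(358), np.int64(205), [129, 186, 239]), (np.int64(350), np.int64(206), [130, 187, 234]), (np.int64(351), np.int64(206), [128, 187, 234]), (np.int64(352), np.int64(206), [128, 187, 234]), (np.int64(353), np.int64(206), [129, 187, 234]), (np.int64(354), np.int64(206), [130, 188, 235]), (np.int64(355), np.int64(206), [129, 189, 235])]
s10 [(np.int64(350), np.int64(205), [128, 185, 232]), (np.int64(351), np.int64(205), [129, 187, 234]), (np.int64(352), np.int64(205),
[... 3317 characters left out ...]
6, 234]), (np.int64(353), np.int64(206), [128, 185, 233]), (np.int64(354), np.int64(206), [129, 187, 234])]
s16 [(np.int64(350), np.int64(205), [128, 184, 232]), (np.int64(351), np.int64(205), [128, 185, 233]), (np.int64(352), np.int64(205), [126, 187, 235]), (np.int64(353), np.int64(205), [126, 189, 236]), (np.int64(354), np.int64(205), [127, 188, 236]), (np.int64(358), np.int64(205), [129, 185, 239]), (np.int64(351), np.int64(206), [128, 186, 233]), (np.int64(352), np.int64(206), [128, 187, 234]), (np.int64(353), np.int64(206), [128, 185, 233]), (np.int64(354), np.int64(206), [129, 187, 234]), (np.int64(355), np.int64(206), [129, 188, 234]), (np.int64(356), np.int64(206), [130, 188, 235])]
```

View pics/t16.png

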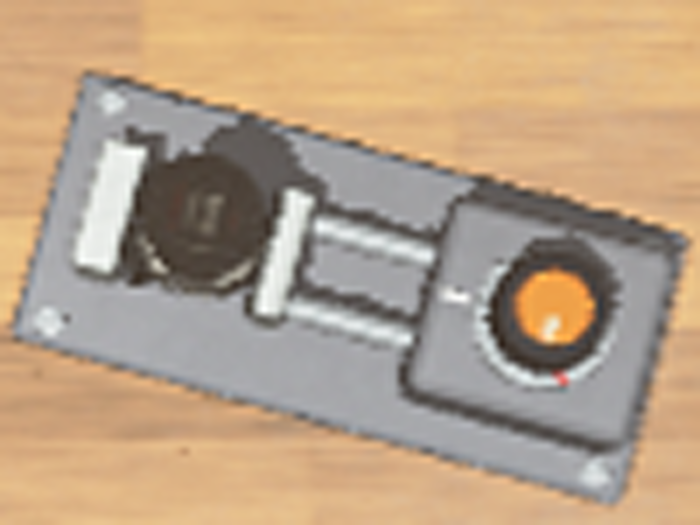

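View pics/s16.png

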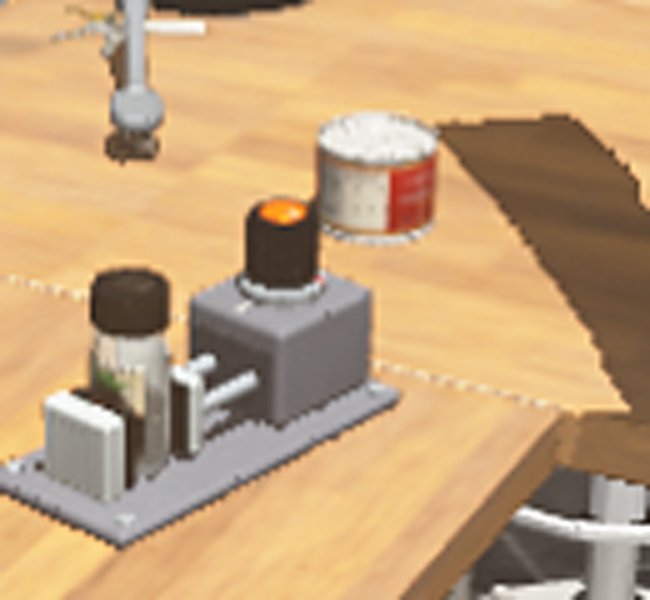

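```bash
python3 - <<'E'
from h import *
k=np.array([.4302,-.1249])
def ang(p): d=p[:2]-k; return np.degrees(np.arctan2(d[1],d[0])).round(1), (np.linalg.norm(d)*1e3).round(1)
def sub(img,cond,box,z,n):
    u0,v0,u1,v1=box; b=img[v0:v1,u0:u1].astype(float); w=cond(b); w[w<0]=0
    ys,xs=np.mgrid[v0:v1,u0:u1]; uv=((w*xs).sum()/w.sum(),(w*ys).sum()/w.sum()); p=onz(n,uv,z); print(n,uv,w.max(),p,ang(p))
red=lambda b: b[...,2]-np.maximum(b[...,0],b[...,1])-25
t=cv2.imread('pics/t16_full.png'); sub(t,red,(376,265,386,274),.078,'top')
s=cv2.imread('pics/s16_full.png')
sr=lambda b: (b[...,2]-b[...,1])-40
sub(s,sr,(371,212,377,219),.078,'scene')
print('s13'); sub(cv2.imread('pics/s13_full.png'),sr,(371,212,377,219),.078,'scene')
print('s15'); sub(cv2.imread('pics/s15_full.png'),sr,(371,212,377,219),.078,'scene')
# knob white mark: blue channel inside orange
wh=lambda b: b[...,0]-110
t0=cv2.imread('pics/top0.png')
print(t0[250:268,370:390,0]);print(t[250:268,370:390,0])
print('collar', [t0[v,u].tolist() for u,v in [(381,270)]])
b=cv2.imread('pics/s13_full.png')[210:220,368:380];c=s[210:220,368:380]
print((b[...,2].astype(int)-b[...,1]));print(c[...,2].astype(int)-c[...,1])
E
```

```text
top (np.float64(379.72677595628414), np.float64(268.5464480874317)) 95.0 [ 0.41032584 -0.13051887  0.078     ] (np.float64(-164.2), np.float64(20.7))
scene (np.float64(374.070796460177), np.float64(213.99115044247787)) 42.0 [ 0.41455374 -0.14087335  0.078     ] (np.float64(-134.4), np.float64(22.4))
s13
scene (np.float64(375.80645161290323), np.float64(212.93548387096774)) 10.0 [ 0.41323993 -0.14926488  0.078     ] (np.float64(-124.8), np.float64(29.7))
s15
scene (np.float64(374.0536912751678), np.float64(214.1275167785235)) 53.0 [ 0.41422756 -0.14005993  0.078     ] (np.float64(-136.5), np.float64(22.0))
[[158 158 161 163 145  84  90  87  89  81  79  86  87  85 117 164 159 154
  145 140]
 [159 161 154 126 102  93  70  50  55  59  51  54  72  83  85  83 114 164
  162 161]
 [161 163 145  86  65  56  65  65  63  64  65  64  57  57  74  87 118 163
  160 159]
 [163 205 144  45  63  66  64  62  56  59  64  62  64  60  60  75  86 115
  162 159]
 [198 153  46  63  66  65  70  81  73  69  74  81  63  62  63  69  82 116
  161 159]
 [190  57  54  70  67  69  74  74  72  68 177 246 100  59  63 
[... 2681 characters left out ...]
6  5  9 14 12 12  9 33 50 47 46 47]
 [ 4  5 11 13 11  9 14 46 47 46 46 47]
 [ 4  3  6  8  6 11 34 28 48 50 46 45]
 [ 9  5  5  7  7 26 33  5 18 35 43 48]
 [13 10  8  7  6 14 13  7  7  6  6 18]
 [ 7  7  6  5  4  4  5  9  8  9  8  9]
 [ 5  5  4  4  5  4  5  7  2  9  9  9]
 [ 2  3  3  3  3  6  8  7  6  6  3  9]]
[[15 14 15 15 14 34 53 48 48 48 47 49]
 [14 15 15 15 11 38 50 48 48 48 48 48]
 [15 14 15 15 13 37 49 47 46 47 47 48]
 [15 14 15 15 12 27 45 57 47 47 47 48]
 [14 13 14 14 11  3  2 21 40 43 47 47]
 [15 14 15 13 34 82 50 -2 10 22 29 41]
 [14 13 12  9 11 26 50 -2  1  0  0  8]
 [ 8  8  3 -5 -4 -3 14  2  2  2  2  2]
 [-3 -4 -3 -3  0 -1  4  3  2  3  4  4]
 [-2 -1 -1  0  3  3  3  3  3  3  2  3]]
```

```bash
python3 - <<'E'
from h import *
a=cv2.imread('pics/top0.png');b=snapshot('top');d=cv2.absdiff(a,b).max(axis=2)
print('tin diff',(d[220:260,455:500]>40).sum(),'mugs diff',(d[150:300,10:200]>40).sum())
r.job_done()
E
```

```text
tin diff 0 mugs diff 0
the job is handed in; nothing more can be done
```

The jar is in the vise and the knob was turned to about one click. I did not feel the click clearly, so the count comes from angles. I handed the job in at about 30.5 s.

**What I did:** I set the jar down upright about 3 mm short of the pocket, let go, and turned the knob clockwise about 159° in a single grasp. I then let go and moved the arm clear.

**Squeeze:** Resistance rose from about 128°, by roughly 0.08 N m, and then stayed level from about 134° to the end. That matches the jaws pinching and the knob then slipping.

**Click count:**
- The knob's white mark turned about 159° and the collar ended at about 132°. That assumes the two marks were lined up at the start, because I couldn't see the collar's mark then.
- This gives about 27° of slip, or 0.47 rad. If clicks are counted from the start of the slip, that is one click, with the second still about 13° away.
- The marks can only be read to a few degrees.
- I noticed one jolt near 150°, but a similar jolt at about 74° was just the grip settling. There was no lasting torque change that proves the click.
- I went on about 9° past that jolt to be sure of one click.

**Last pictures:** The jar stands upright, held between both jaws, and nothing touches it or the knob. The top view shows no change around the tin or the mugs.

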